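# Drift the pivot pin out of the switch-gear block

### The job

Take the steel drift from its wooden stand, find the off-centre access hole in the cover of the grey block by feel, and push the stiff pivot pin gently down through the bore until it drops out into the tray underneath. Never bear hard on the block, the cover or the pin, put the drift back fully home and upright in its stand, and leave the spray can, the meter and the small parts bin alone.

Things in the scene. Friction and masses are not known exactly. Their poses are not given: they have to be found in the camera images.
- block: Fixed grey knock-out fixture, 100 x 100 x 92 mm high, origin at the centre of its underside on the bench, z up. Two legs along its +y and -y edges carry a bored block (80 mm in x, 100 in y, z = 52 to 87 mm) over a shallow tray. The 29 mm vertical bore is on the origin's axis, open below. A sprung pad in its wall (z = 62 to 74 mm) grips the pin.
- cover_top (a point): Point on the bore's axis at the top face of the thin fixed cover plate (aluminium, 60 x 56 mm, z = 87 to 92 mm). Its one vertical round access hole, 12 mm across, is off-centre: its centre is at the block's y = 0 but at an unmeasured x, anywhere from -9 to +9 mm in the block's frame. A rod meets bare cover at z = 92 mm; in the hole it goes on down to the pin.
- tray (a point): Centre of the floor of the fixture's catch tray, straight below the bore, 4 mm above the bench; 92 x 93 mm inside, rims 12 mm high, open to view on the block's +x and -x sides.
- pin: Loose solid steel pivot pin, 28 mm diameter, 28 mm long, origin at the centre of its lower end, z along it. It starts upright in the bore, lower end 54 to 57 mm above the bench (top 82 to 85 mm). The pad holds it: about 6 to 20 N to slide it, more the farther off-centre the hole. It falls into the tray once its top is pushed below the pad, at latest at the bore's lower end, 52 mm. It may tilt slightly.
- pin_mid (a point): The middle of the pin, 14 mm above its lower end on its axis.
- drift: Loose steel drift, 130 mm long, 0.13 kg; origin at the centre of its lower tip, z along it towards the handle. Rod 9 mm diameter from 0 to 60 mm (tip edge chamfered 1 mm), round handle 20 mm diameter from 60 to 130 mm. It starts upright in the stand, the handle's shoulder resting on the stand's top, tip 6 mm above the bench. Grip it firmly (50 N or more) so that it does not slip.
- drift_grip (a point): Grip point on the drift's axis in the middle of the handle, 95 mm above the tip.
- stand: Fixed wooden stand, 70 x 70 x 66 mm high, origin at the centre of its underside, with a vertical 13 mm through hole in the middle (mouth chamfered 2 mm). The drift is home when its handle's shoulder rests on the top, 66 mm above the bench.
- can: Bystander: spray can, 52 mm diameter, 150 mm high, origin at the centre of its underside.
- meter: Bystander: hand-held meter lying flat, 140 x 75 x 35 mm, origin at the centre of its underside.
- bin: Bystander: small open yellow parts bin, 100 x 70 x 35 mm, origin at the centre of its underside.
Mind the look-alikes: they are no part of the job. Several things look just like the block: the one meant starts farthest to the robot's right.

How it is judged (in metres and radians):
On the way, in this order (a step that is already met when the one before it is completed fails the run):
1. the drift is lifted clear of its stand (z of drift in the frame of stand above 0.066 m), for 0.1 s.
2. the drift's tip, inside the bore, has pushed the pin at least 12 mm down while touching it (z of drift in the frame of block below 0.076 m and horizontal distance between drift and block below 0.0125 m and contact force between drift and pin above 0.5 N and z of pin_mid in the frame of block below 0.059 m), for 0.05 s.
3. the pin has left the bore and lies in the tray (z of pin_mid in the frame of block below 0.032 m and horizontal distance between pin_mid and block below 0.06 m), for 0.2 s.
At the end, for the whole second after the job is handed in: The pin lies at rest in the fixture's tray, its middle less than 32 mm above the bench and within 60 mm of the bore's axis; the drift stands at rest in its stand, home to within 3 mm, upright within 0.08 rad, tip within 6 mm of the hole's axis (all of step 3 and linear speed of pin below 0.03 m/s and horizontal distance between drift and stand below 0.006 m and height (world z) of drift below 0.009 m and angle between drift's own z axis and vertical below 0.08 rad and linear speed of drift below 0.02 m/s); the robot touches nothing.
It fails at once if the drift bears on the block or its cover with more than 40 N (contact force between drift and block above 40 N).
It fails at once if the drift bears on the pin with more than 40 N (contact force between drift and pin above 40 N).
It fails at once if the gripper or arm pushes on the block with more than 40 N (contact force between any of the fingers, the arm and block above 40 N).
It fails at once if a bystander is moved more than 20 mm (distance of any of can, meter, bin from where it was at the start of the episode above 0.02 m).
It also fails if it takes over 61 s, if anything falls off the work surface, if the arm or the gripper's body presses on something with over 40 N, if the wrist force passes 120 N, or if a joint passes its speed limit or range.

### The arm

A 7-joint arm with a two-finger parallel gripper is mounted at the origin on the work surface. World frame = base frame: x ahead of the robot, y to its left, z up, the work surface at z = 0. Lengths are in mm, angles in rad, forces in N, time in s.
With the tool pointing down it reaches from about 425 to 825 mm from the base axis. Payload 3.6 kg.
Tool frame: the origin (TCP) lies midway between the tips of the shut fingers; the grasp point (between the pads) lies 19 mm behind it; z points along the fingers, y is the line along which they close (so a half turn about z gives the same grasp; the last joint's range is limited). The gripper opens to 93 mm and grips with 3 to 60 N. Pads are 15 mm wide; open, the fingers measure 128 mm over their backs; the gripper's body (75 mm by 188 mm) begins 65 mm behind the grasp point.
Start: joints at [1.224, 0.615, -0.013, 1.423, 0.008, 1.103, -0.04], TCP at [204.356, -617.009, 218.64] pointing down, gripper open.
Joint ranges: [-3.12, 3.12], [-0.3, 2.06], [-1.34, 1.32], [0.26, 2.42], [-1.36, 4.5], [0.01, 1.98], [-2.84, 2.84]. Speed limits (rad/s): [2.79, 2.79, 3.14, 3.14, 3.14, 3.14, 3.14].

### API

Orientations are given as a rotation vector (axis times angle).
In Python, from bench import env gives the robot as it stands. The module is installed in compiled form; this text tells all that it offers. Calls block until the motion is done:
- env.goto(position, orientation): joint-space move of the TCP to a pose.
- env.move_l(position, orientation=None, feed=150, contact_N=None): straight line of the TCP; orientation=None keeps the orientation; feed is the mean speed in mm/s. With contact_N (N) it stops when the force on the tool has changed by that much, and returns True; else False.
- env.goto_joints(angles): joint-space move.
- env.set_gripper(opening): finger opening in mm; the grip force is fixed at half the most; returns when the fingers have stopped.
- env.pause(seconds).
- env.solve_ik(position, orientation): joint angles nearest the present ones, or None.
- env.get_state(): the state.
- env.grab_frame(name): name is "scene" or "top" or "wrist"; returns the picture (480x640x3 uint8, red, green, blue); there is no depth.
- env.camera_model(name): a dict with "mtx" (3x3 intrinsics, pixels), "pose" (4x4, takes a point from camera to world coordinates). Camera axes: x right, y up, looking along -z (the intrinsics and any distortion apply to the point x, -y, -z); pixel columns grow to the right and rows downward; lengths in mm; the calibration is good to about 2 mm. A picture is of the moment at which its call begins: read the wrist's pose just before it. camera_model takes no time and is no camera call; for the wrist camera it gives the pose at the moment of the call.
A pose or a line that the arm cannot do raises env.MotionError and nothing moves.
- env.close_job(): hands the job in; it is judged then, once.
The state is a dict: "t": time; "joint_positions": joint angles; "qd": joint speeds; "joint_efforts": joint torques, N m; "eef_pos": TCP position; "eef_rot": TCP orientation; "contact_force": force on the tool from outside, world axes, zero at the start; "wrist_torque": the same for the moment, N m; "gripper_width": finger opening in mm; "grip_force": force on a finger pad.
Only numpy, scipy, OpenCV 4.12 (cv2) and the standard library are available. Lean on these libraries where they do the work, as an engineer would, in place of code of your own. Each camera call takes 0.05 s, during which the arm holds its last target. There are 200 camera calls.

## Working session

There is one attempt and no reset: what is moved stays moved. The work goes in short steps, each a Python script; the robot and the scene stay as the last script left them, time stands still between calls to the robot, and variables do not carry over. Pictures are saved under pics/ and viewed, at most 10 in all, crops included, and the job is handed in when it is done.

```bash
mkdir -p pics
python3 - <<'E'
from bench import env
import cv2,numpy as np
for n in("scene","top"):
    cv2.imwrite(f"pics/{n}0.png",env.grab_frame(n)[:,:,::-1])
    m=env.camera_model(n);print(n,{k:(np.round(v,3).tolist() if hasattr(v,'__len__') else v) for k,v in m.items()})
s=env.get_state();print(s)
E
```

```text
scene {'mtx': [[484.691, 0.0, 326.592], [0.0, 484.691, 245.301], [0.0, 0.0, 1.0]], 'pose': [[-0.856, -0.355, 0.374, 929.272], [0.516, -0.594, 0.617, 615.685], [0.003, 0.722, 0.692, 761.891], [0.0, 0.0, 0.0, 1.0]]}
top {'mtx': [[454.382, 0.0, 320.307], [0.0, 454.382, 246.627], [0.0, 0.0, 1.0]], 'pose': [[0.023, 0.98, -0.197, 369.887], [-1.0, 0.025, 0.006, 20.913], [0.011, 0.196, 0.98, 1226.14], [0.0, 0.0, 0.0, 1.0]]}
{'t': 0.1, 'joint_positions': array([ 1.22451587,  0.61585074, -0.01262495,  1.42471121,  0.00809059,
        1.1033925 , -0.04038077]), 'qd': array([ 2.70976190e-04, -3.33239679e-03,  5.85524971e-05, -3.56511350e-03,
        1.54991685e-03, -1.21407918e-03, -6.09290166e-04]), 'joint_efforts': array([ 1.64814279e-03, -4.60040367e+01,  2.10364996e-01, -1.66243172e+01,
       -6.11565378e-02,  1.69389864e-02,  8.02634827e-05]), 'eef_pos': array([ 204.13073504, -616.37657665,  217.58774279]), 'eef_rot': array([-3.09924804e+00, -4.99944476e-01,  6.01144414e-04]), 'contact_force': array([-0.24177373, -0.13229563,  0.04125363]), 'wrist_torque': array([-0.00624572, -0.00018592,  0.0476146 ]), 'grip_force': 0.0, 'gripper_width': 93.09743516287985}
```

View pics/scene0.png

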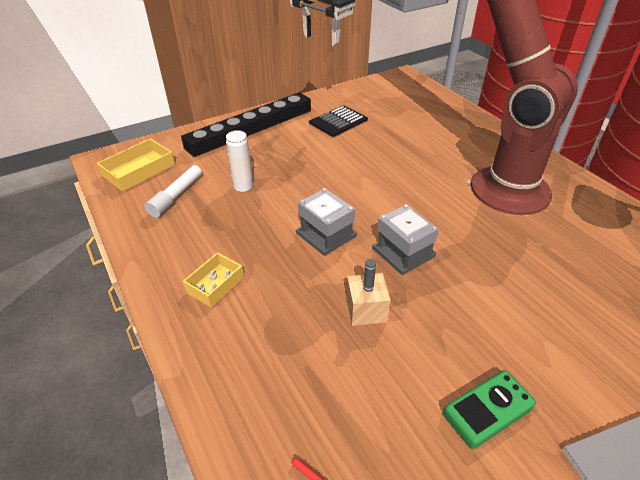

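View pics/top0.png

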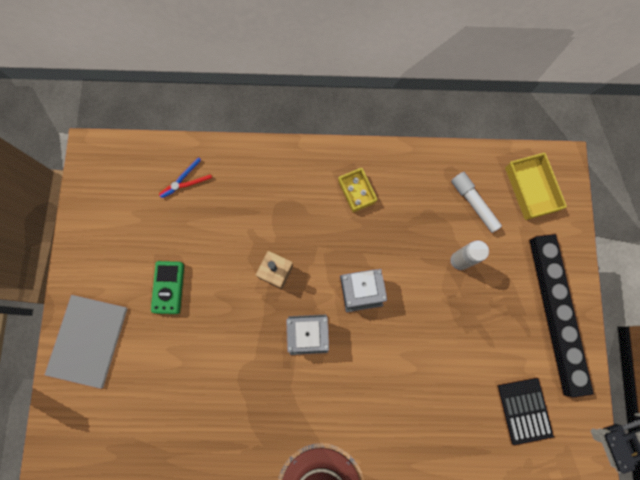

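The target block is the right-hand one, with its cover near (364,285) in the top view. The drift and stand are near (274,267). I'll get rough positions first, then take close wrist views.

```bash
cat > h.py <<'E'
from bench import env
import cv2,numpy as np
from scipy.spatial.transform import Rotation as R
def pix(m,uv,z):
    K,P=np.array(m["mtx"]),np.array(m["pose"])
    r=np.linalg.solve(K,[uv[0],uv[1],1.]);d=P[:3,:3]@[r[0],-r[1],-r[2]]
    o=P[:3,3];return (o+d*(z-o[2])/d[2])
def proj(m,p):
    K,P=np.array(m["mtx"]),np.array(m["pose"])
    c=P[:3,:3].T@(np.asarray(p,float)-P[:3,3]);c=K@[c[0],-c[1],-c[2]];return c[:2]/c[2]
def rot(yaw): # tool down, tool y axis at world angle yaw+90deg.. tool x at yaw
    return (R.from_euler('z',yaw)*R.from_euler('x',np.pi)).as_rotvec()
E
python3 - <<'E'
from h import *
m=env.camera_model("top");s=env.camera_model("scene")
b=pix(m,(364,285),92);d=pix(m,(272,266),136)
print(b,pix(s,(324,206),92),d,pix(s,(370,263),136))
print(pix(m,(308,334),92),pix(m,(470,260),75))
for c in [(344,275),(382,271),(385,299),(346,303)]: print(pix(m,c,87))
p=np.array([(b[0]+d[0])/2-60,(b[1]+d[1])/2,330])
env.goto(p,rot(0))
w=env.camera_model("wrist");print(np.round(w["pose"],3).tolist(),np.round(w["mtx"],2).tolist())
print(env.get_state()["eef_pos"],proj(w,b),proj(w,d),env.get_state()["joint_positions"])
cv2.imwrite("pics/w1.png",env.grab_frame("wrist")[:,:,::-1])
E
```

```text
[502.03186378 -98.15943785  92.        ] [507.72141707 -90.55987325  92.        ] [537.67351615 129.78688229 136.        ] [547.40059871 137.1176594  136.        ]
[378.24554844  38.69445564  92.        ] [ 575.31184198 -373.20868998   75.        ]
[526.73300764 -48.00082251  87.        ]
[ 539.30347824 -144.18189379   87.        ]
[ 468.7386236  -151.44015232   87.        ]
[456.44584781 -53.89450041  87.        ]
[[-0.002, 0.968, 0.252, 529.416], [-1.0, -0.001, -0.001, 14.276], [-0.001, -0.252, 0.968, 494.84], [0.0, 0.0, 0.0, 1.0]] [[375.1, 0.0, 323.59], [0.0, 375.1, 236.46], [0.0, 0.0, 1.0]]
[460.02981719  14.85844708 329.82398371] [430.15626441 165.43815735] [198.2993219  129.77192408] [ 0.24315384  0.23401512 -0.41079789  1.74745258  0.1005656   1.18106726
 -1.76858252]
```

View pics/w1.png

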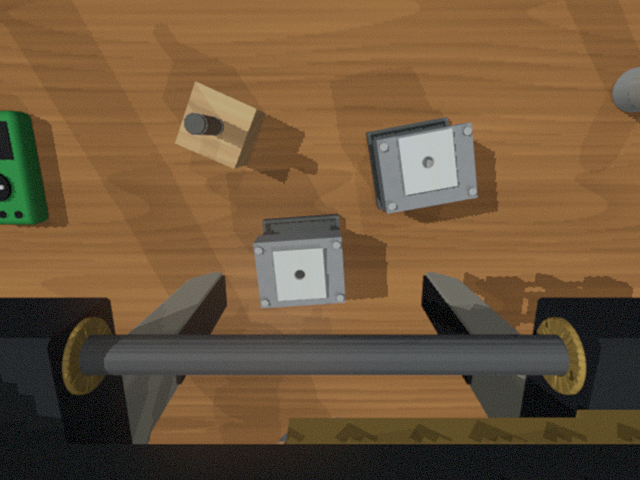

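The wrist view shows the target block's cover with a dark spot at (428,162), and the drift handle top at (198,125). Next, closer views of both.

Run:
```python
from h import *
ims=[]
for n,p in(("stand",(490,130,230)),("block",(445,-98,180))):
    env.goto(p,rot(0)); env.pause(.3)
    w=env.camera_model("wrist");im=env.grab_frame("wrist");np.save(n+"_P.npy",w["pose"])
    cv2.imwrite(f"pics/{n}raw.png",im[:,:,::-1]); ims.append(cv2.cvtColor(im,cv2.COLOR_RGB2BGR)[0:290,120:520])
cv2.imwrite("pics/c1.png",np.vstack(ims)); print(env.get_state()["t"])
```

```text
4.9167
```

View pics/c1.png

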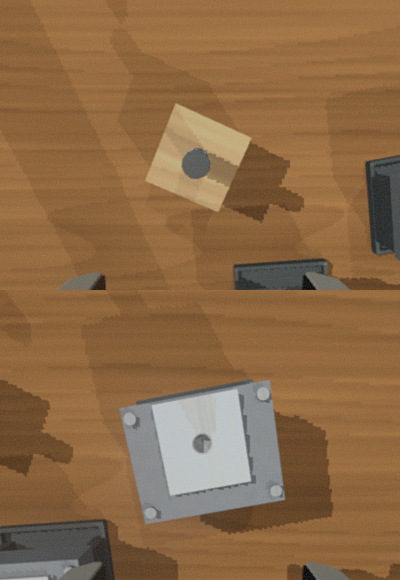

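The hole shows at about (322,153) in the raw block view, close to the cover's centre. I'll rectify onto the known planes and fit the centre and yaw.

Run:
```python
from h import *
K=env.camera_model("wrist")["mtx"]
def rect(n,c,z,half=65,s=4):
    m={"mtx":K,"pose":np.load(n+"_P.npy")}
    q=[(c[0]+half,c[1]+half),(c[0]+half,c[1]-half),(c[0]-half,c[1]-half),(c[0]-half,c[1]+half)]
    src=np.float32([proj(m,(*a,z)) for a in q]);L=2*half*s
    im=cv2.imread(f"pics/{n}raw.png")
    return cv2.warpPerspective(im,cv2.getPerspectiveTransform(src,np.float32([[0,0],[L,0],[L,L],[0,L]])),(L,L),flags=cv2.INTER_CUBIC)
def w(p,c,half=65,s=4): return c[0]+half-p[1]/s, c[1]+half-p[0]/s
def big(mask):
    cs=cv2.findContours(mask.astype(np.uint8)*255,cv2.RETR_EXTERNAL,cv2.CHAIN_APPROX_NONE)[0]
    return max(cs,key=cv2.contourArea)
c=(502,-98); A=rect("block",c,92); B=rect("block",c,87); g=cv2.cvtColor(A,6)
r=cv2.minAreaRect(big(g>160)); print("cover",w(r[0],c),np.array(r[1])/4,r[2])
cr=cv2.boxPoints(r)
# top block: non-wood (low saturation)
sat=cv2.cvtColor(B,40)[:,:,1]; k=(sat<40)&(cv2.cvtColor(B,6)>110); r2=cv2.minAreaRect(cv2.convexHull(big(cv2.morphologyEx(k.astype(np.uint8),cv2.MORPH_OPEN,np.ones((9,9))))));print("block",w(r2[0],c),np.array(r2[1])/4,r2[2])
# hole
x,y=map(int,r[0]);roi=g[y-60:y+60,x-60:x+60]; t=cv2.findContours((roi<165).astype(np.uint8)*255,0,1)[0]
for q in t:
    if cv2.contourArea(q)>200: e=cv2.minEnclosingCircle(q);print("hole",w((e[0][0]+x-60,e[0][1]+y-60),c),e[1]/4)
cv2.drawContours(A,[cr.astype(int)],0,(0,0,255),1)
cd=(538,130); S=rect("stand",cd,66); H=rect("stand",cd,136)
hs=cv2.cvtColor(S,40);r3=cv2.minAreaRect(big(cv2.morphologyEx(((hs[:,:,2]>185)).astype(np.uint8),cv2.MORPH_OPEN,np.ones((9,9)))));print("stand",w(r3[0],cd),np.array(r3[1])/4,r3[2])
hh=cv2.cvtColor(H,40);q=big((hh[:,:,1]<60)[160:360,160:360]);e=cv2.minEnclosingCircle(q);print("handle",w((e[0][0]+160,e[0][1]+160),cd),e[1]/4)
cv2.drawContours(S,[cv2.boxPoints(r3).astype(int)],0,(0,0,255),1);cv2.circle(H,(int(e[0][0]+160),int(e[0][1]+160)),int(e[1]),(0,0,255),1)
cv2.drawContours(B,[cv2.boxPoints(r2).astype(int)],0,(0,0,255),1)
cv2.imwrite("pics/r1.png",cv2.resize(np.vstack([np.hstack([A,B]),np.hstack([S,H])]),(600,600)))
```

```text
cover (505.6050109863281, -96.08290100097656) [60.13380432 56.25845718] 79.62764739990234
block (498.17407989501953, -97.47874450683594) [80.5631485  99.76889038] 79.67031860351562
hole (505.9887294769287, -95.84836101531982) 6.582187175750732
stand (563.8445091247559, 124.97560119628906) [69.21443939 25.82446098] 24.77513885498047
handle (544.5, 133.625) 10.426103591918945
```

View pics/r1.png

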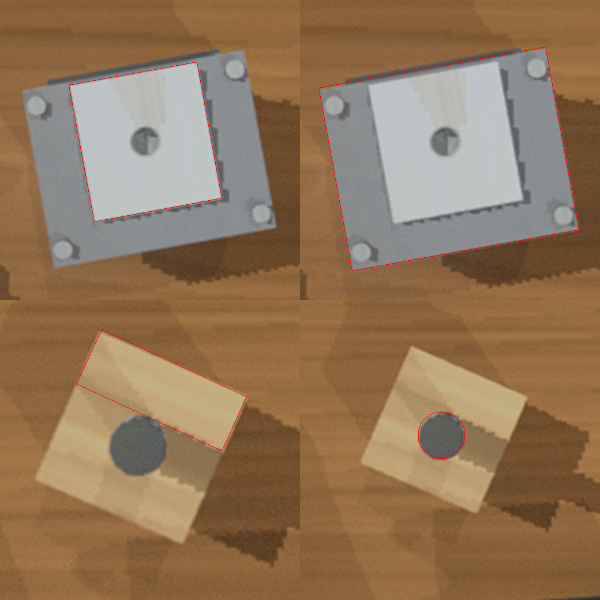

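The fit matches the sizes given: block 80.6 x 99.8 and cover 60.1 x 56.3. The cover and its hole sit about 7.6 mm off the bore along block +x, so the hole is near (505.8,-96.0) and the bore axis near (498.2,-97.5). The drift is at (544.5,133.6), consistent with the stand's centre. Now I'll grasp and lift it.

Run:
```python
from h import *
def st(t):
    s=env.get_state();print(t,round(s["t"],2),np.round(s["eef_pos"],2),np.round(s["contact_force"],1),np.round(s["wrist_torque"],2),round(s["gripper_width"],1),round(s["grip_force"],1))
x,y=544.3,133.6
env.goto((x,y,175),rot(0)); print(env.move_l((x,y,82),feed=120,contact_N=8)); st("down")
env.set_gripper(15); st("grip")
print(env.move_l((x,y,100),feed=60)); env.move_l((x,y,185),feed=150); env.pause(.2); st("lift")
cv2.imwrite("pics/w3.png",env.grab_frame("wrist")[:,:,::-1])
```

```text
False
down 6.83 [544.93 133.58  82.68] [0.3 0.3 0.3] [ 0.03 -0.04 -0.02] 93.0 0.0
grip 7.97 [544.36 133.79  82.05] [ 0.3 -0.1 -0. ] [ 0.05 -0.01 -0.03] 19.7 30.0
False
lift 9.33 [543.59 133.33 183.78] [-0.1 -0.1 -2.6] [ 0.01  0.02 -0.02] 19.7 30.0
```

View pics/w3.png

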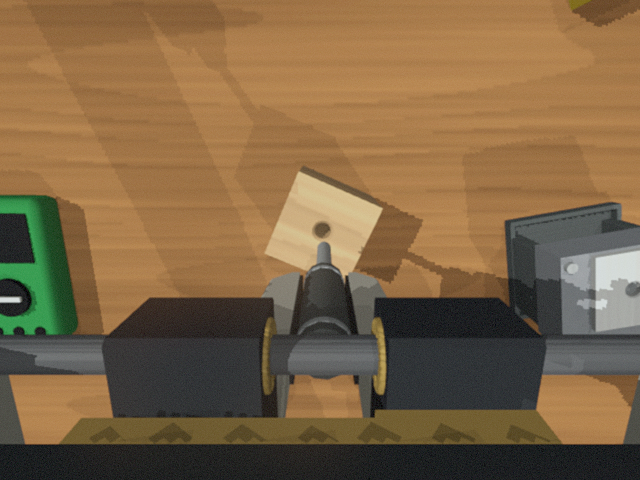

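The drift is held upright with no side load. The stand hole is at (321,230) and the rod tip at (323,247). Now I'll probe for the hole by feel.

Run:
```python
from h import *
m=env.camera_model("wrist");print("standhole",pix(m,(321.5,230),66),"tip",pix(m,(323,245),108),env.get_state()["eef_pos"])
def st(t):
    s=env.get_state();print(t,round(s["t"],2),np.round(s["eef_pos"],2),np.round(s["contact_force"],1),np.round(s["wrist_torque"],2));return s
x0,y0=505.8,-95.9; a=np.array([.983,.181]);b=np.array([-.181,.983])
env.goto((x0,y0,200),rot(0)); env.move_l((x0,y0,173),feed=60); env.pause(.2); st("above")
for i,(u,v) in enumerate([(0,0),(1.2,0),(-1.2,0),(0,1.2),(0,-1.2),(1.2,1.2),(-1.2,-1.2)]):
    p=np.array([x0,y0])+u*a+v*b
    env.move_l((*p,172),feed=40)
    hit=env.move_l((*p,163),feed=12,contact_N=4); s=st(f"{u,v} {hit}")
    if not hit or s["eef_pos"][2]<164.5: print("IN");break
```

```text
standhole [544.47274388 134.67105973  66.        ] tip [544.40274563 133.42839086 108.        ] [543.75804898 133.43432789 183.98066658]
above 11.11 [506.09 -95.96 173.36] [ 0.4  0.  -1.2] [ 0.04  0.04 -0.01]
(0, 0) False 12.26 [505.86 -95.89 163.03] [ 0.3 -0.5 -1.4] [ 0.07 -0.04  0.02]
IN
```

It went into the hole first time. Now I'll push the pin down slowly with a force guard.

Run:
```python
from h import *
def st(t):
    s=env.get_state();print(t,round(s["t"],2),np.round(s["eef_pos"],2),np.round(s["contact_force"],1),np.round(s["wrist_torque"],2),round(s["gripper_width"],1));return s
x,y=505.8,-95.9
hit=env.move_l((x,y,156),feed=12,contact_N=3); z=st(f"pin {hit}")["eef_pos"][2]
while z>140:
    z-=3
    hit=env.move_l((x,y,z),feed=10,contact_N=27); s=st(hit)
    if hit: break
```

```text
pin True 12.71 [505.94 -95.91 158.18] [-0.3 -0.3  3.6] [ 0.05 -0.03 -0.06] 19.4
False 13.09 [506.83 -95.68 157.01] [-1.4 -0.  11. ] [ 0.16  0.51 -0.04] 19.6
False 13.54 [507.4  -95.32 155.49] [-4.   1.  19.8] [0.32 1.   0.  ] 19.8
False 13.99 [507.49 -95.31 152.56] [-4.   1.4 19.7] [0.24 1.05 0.04] 20.1
False 14.44 [507.55 -95.42 149.5 ] [-3.1  0.8 19.6] [ 0.27  0.96 -0.06] 19.6
False 14.89 [507.56 -95.44 146.46] [-2.8  1.6 18.7] [ 0.18  0.95 -0.01] 19.2
False 15.34 [507.71 -95.43 143.63] [-2.9  0.8 21.5] [0.24 1.02 0.01] 19.7
False 15.79 [507.82 -95.43 140.62] [-3.7  0.6 18.9] [0.24 0.95 0.02] 19.8
```

Run:
```python
from h import *
def st(t):
    s=env.get_state();print(t,round(s["t"],2),np.round(s["eef_pos"],2),np.round(s["contact_force"],1),np.round(s["wrist_torque"],2),round(s["gripper_width"],1));return s
x,y=505.8,-95.9
z=140.6-2
while z>126:
    z-=2.5
    hit=env.move_l((x,y,z),feed=10,contact_N=14); s=st(hit)
    if hit or s["contact_force"][2]<4: break
cv2.imwrite("pics/w4.png",env.grab_frame("wrist")[:,:,::-1])
cv2.imwrite("pics/s4.png",env.grab_frame("scene")[:,:,::-1])
A=cv2.imread("pics/w4.png")[:,160:480];B=cv2.resize(cv2.imread("pics/s4.png")[150:310,240:440],(600,480),interpolation=2)[:,:480]
cv2.imwrite("pics/c4.png",np.hstack([A,B]))
```

```text
False 16.05 [507.86 -95.43 139.41] [-2.6  0.6 19. ] [0.28 0.81 0.01] 20.0
False 16.45 [508.   -95.37 136.78] [-2.4  0.4 17.9] [0.28 0.73 0.01] 19.3
True 16.76 [506.19 -95.52 132.46] [-0.4 -0.1 -2.4] [ 0.02  0.05 -0.05] 19.5
```

View pics/c4.png

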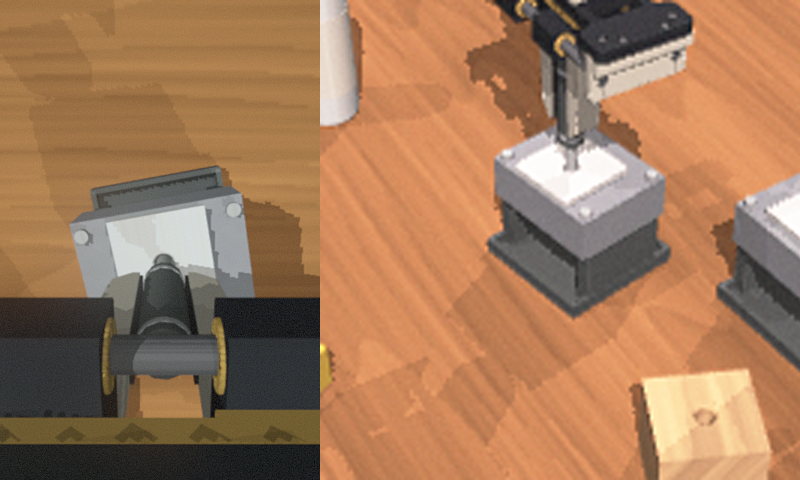

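The force fell from 18 N to zero with the tip at about z = 57, and the handle hasn't shifted in the grip. I'll retract and check the tray.

Run:
```python
from h import *
def st(t):
    s=env.get_state();print(t,round(s["t"],2),np.round(s["eef_pos"],2),np.round(s["contact_force"],1),np.round(s["wrist_torque"],2),round(s["gripper_width"],1));return s
env.move_l((505.9,-95.7,172),feed=50,contact_N=20);st("up")
env.move_l((505.9,-95.7,200),feed=80)
# look at the tray from beyond its -x side
env.goto((420,-20,300),rot(0)); env.pause(.2)
A=env.grab_frame("wrist"); env.goto((544.3,133.6,186),rot(0)); env.pause(.2); st("stand")
m=env.camera_model("wrist"); C=env.grab_frame("wrist"); cv2.imwrite("pics/w6.png",C[:,:,::-1])
S=env.grab_frame("scene"); s=env.camera_model("scene")
u=proj(s,(500,-97,30)).astype(int); B=cv2.resize(S[u[1]-45:u[1]+45,u[0]-45:u[0]+45],(480,480),interpolation=2)
B=np.clip(255*(B/255.)**.5,0,255).astype(np.uint8)
cv2.imwrite("pics/c5.png",np.hstack([B,C[150:,170:480][:, :, :].repeat(1,0) if 0 else cv2.resize(C[130:330,230:420],(320,337)).__class__(0) if 0 else cv2.copyMakeBorder(cv2.resize(C[130:330,230:420],(320,337)),0,143,0,0,0)])[:,:,::-1])
```

```text
up 17.78 [505.64 -95.7  171.8 ] [ 0.4 -0.3 -2.2] [0.04 0.03 0.04] 19.3
stand 20.3 [544.68 131.93 187.12] [-0.  -0.3 -1.1] [ 0.03  0.   -0.  ] 19.8
```

View pics/c5.png

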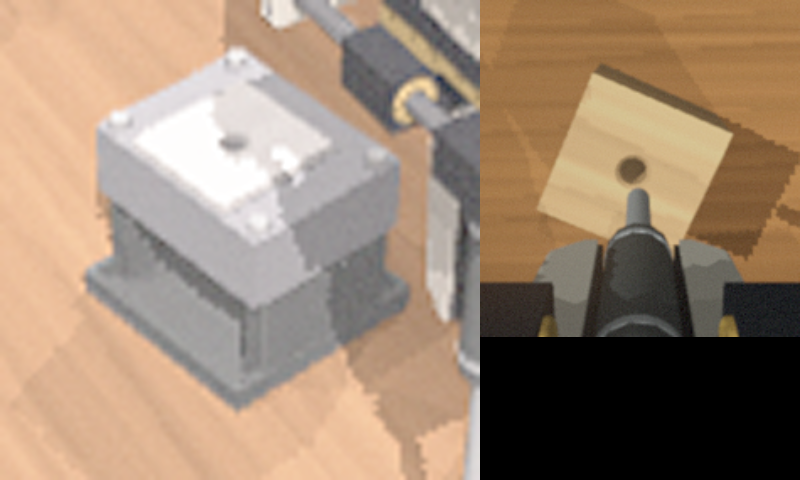

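The cover is intact, but the tray's middle is hidden in this view. The tip lines up with the stand hole, so I'll put the drift back and then look into the tray.

Run:
```python
from h import *
def st(t):
    s=env.get_state();print(t,round(s["t"],2),np.round(s["eef_pos"],2),np.round(s["contact_force"],1),np.round(s["wrist_torque"],2),round(s["gripper_width"],1));return s
x,y=544.3,133.6
env.move_l((x,y,155),feed=60);env.pause(.2);st("above")
if env.move_l((x,y,132),feed=30,contact_N=5): st("HIT high")
else:
    st("in"); print(env.move_l((x,y,90),feed=60,contact_N=6)); st("low")
    print(env.move_l((x,y,79),feed=12,contact_N=4)); st("seat")
```

```text
above 21.27 [544.59 133.73 155.41] [-0.  -0.6 -1.2] [ 0.05  0.04 -0.07] 19.5
in 22.18 [544.45 133.73 132.16] [ 0.1  0.4 -1.5] [ 0.01  0.01 -0.02] 19.4
False
low 23.03 [544.53 133.8   90.17] [-0.  -0.6 -1.9] [ 0.02  0.   -0.04] 19.6
True
seat 23.7 [544.26 133.54  81.99] [-0.3  0.7  5. ] [-0.01  0.1   0.01] 19.9
```

Run:
```python
from h import *
x,y=544.3,133.6
env.set_gripper(60); env.move_l((x,y,84),feed=60); env.move_l((x,y,190),feed=150); env.pause(.1)
im=env.grab_frame("wrist")[130:330,230:420].copy()
for phi,dx in((38,600),(32,590),(26,580),(20,570)):
    o=(R.from_euler('y',phi,degrees=True)*R.from_rotvec(rot(0))).as_rotvec()
    try: env.goto((dx,-85,190),o)
    except env.MotionError as e: print(phi,e); continue
    print("ok",phi); break
env.pause(.2); m=env.camera_model("wrist");u=proj(m,(500,-97,15)); print(u,env.get_state()["t"],env.get_state()["contact_force"])
A=env.grab_frame("wrist"); a,b=max(0,int(u[0])-90),max(0,int(u[1])-90)
B=cv2.resize(A[b:b+180,a:a+180],(480,480),interpolation=2);B=(255*(B/255.)**.5).astype(np.uint8)
cv2.imwrite("pics/c7.png",np.hstack([B,cv2.copyMakeBorder(cv2.resize(im,(320,337)),0,143,0,0,0)])[:,:,::-1])
```

```text
ok 38
[337.54594361 182.19585678] 26.9 [-0.58855617 -0.02051411 -0.22134314]
```

View pics/c7.png

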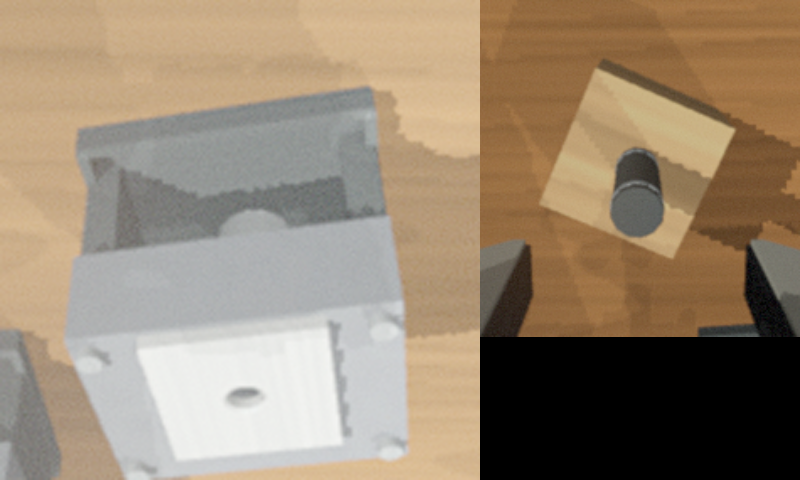

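A round steel end shows under the bore at about (342,171) in the raw picture, and the drift stands home. I'll check its height by projection before handing in.

Run:
```python
from h import *
m=env.camera_model("wrist")
for z in (4,32,45,52): print(z,proj(m,(498.2+13.8,-97.5+2.5,z)),proj(m,(498.2,-97.5,z)))
print("block lower edge",proj(m,(498.2+39.4,-97.5+7.2,52)),proj(m,(498.2+39.4,-97.5+7.2,87)))
```

```text
4 [335.18992723 165.16849163] [337.32403541 175.74305526]
32 [335.7227336  185.83212461] [337.94289368 196.2775389 ]
45 [335.9884769  196.13834944] [338.25088374 206.49703059]
52 [336.13681914 201.89145172] [338.42261461 212.19527338]
block lower edge [331.39637455 180.86039319] [331.90731345 212.62749326]
```

The arc at row 171 can only be low in the tray, because a pin still in the bore would project to row 196 or below, hidden by the block. I'm handing in.

```bash
python3 -c "
from bench import env
print(env.close_job())"
```

```text
the job is handed in; nothing more can be done
None
```

The job is handed in: the pin dropped into the tray, the drift is back home and upright in its stand, and pushing peaked near 22 N; `close_job()` gave no verdict, and I didn't re-check the can, meter and bin afterwards.

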